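# Fit and hold the service cover of a culture pump

### The arm

A 6-joint arm with a two-finger parallel gripper is mounted at the origin on the work surface. World frame = base frame: x ahead of the robot, y to its left, z up, the work surface at z = 0. Lengths are in m, angles in rad, forces in N, time in s.
With the tool pointing down it reaches from about 0.4 to 0.825 m from the base axis. Payload 7 kg.
Tool frame: the origin (TCP) lies midway between the tips of the shut fingers; the grasp point (between the pads) lies 19 mm behind it (ctrl.hold_point_z is the z of the grasp point in the tool frame, in m); z points along the fingers, y is the line along which they close (so a half turn about z gives the same grasp; the last joint's range is limited). The gripper opens to 85 mm and grips with 20 to 120 N. Pads are 22 mm wide; open, the fingers measure 114 mm over their backs; the gripper's body (76 mm by 85 mm) begins 54 mm behind the grasp point. The pads swing forward as they close: fully open they stand 13 mm farther back than shut.
Start: joints at [-0.922, 0.359, 0.012, 0, -1.224, -0.288], TCP at [0.238, -0.632, 0.231] pointing down, gripper open.
Joint ranges: [-3.07, 3.07], [-1.43, 2.12], [-1.02, 1.25], [-3.03, 1.67], [-3.05, -0], [-3.03, 3.03]. Speed limits (rad/s): [2.39, 2.39, 3.01, 3.14, 3.14, 3.14].

### API

Orientations are given as a 3x3 rotation matrix whose columns are the frame's x, y, z axes.
In Python, from rig import ctrl, fingers, viewer gives the robot as it stands. The module is installed in compiled form; this text tells all that it offers. Calls block until the motion is done:
- ctrl.move_pose(position, orientation): joint-space move of the TCP to a pose.
- ctrl.move_l(position, frame=None, vel=0.15, stop_force=None): straight line of the TCP; frame=None keeps the orientation; vel is the mean speed in m/s. With stop_force (N) it stops when the force on the tool has changed by that much, and returns True; else False.
- ctrl.set_joints(angles): joint-space move.
- fingers.gripper_to(opening, newtons=None): opening from 0.0 (shut) to 1.0 (fully open); newtons is the grip in N (None keeps the last); returns when the fingers have stopped.
- ctrl.wait(seconds).
- ctrl.solve_ik(position, orientation): joint angles nearest the present ones, or None.
- viewer.camera(name): name is "scene" or "top"; returns a dict with "color" (420x560x3 uint8, red, green, blue), "intrinsics" (3x3 intrinsics, pixels), "origin" and "rotation" of the camera in the world. Camera axes: x right, y down, z forward; pixel columns grow to the right and rows downward; lengths in m; the calibration is good to about 2 mm. A picture is of the moment at which its call begins. There is no depth.
A pose or a line that the arm cannot do raises ctrl.PlanningError and nothing moves.
- ctrl.finish_job(): hands the job in; it is judged then, once.
Readings, each from a call of its own:
- ctrl.current_time_s(): time.
- ctrl.current_qpos(): joint angles.
- ctrl.current_joint_vel(): joint speeds.
- ctrl.current_effort(): joint torques, N m.
- ctrl.current_tcp_pos(): TCP position.
- ctrl.current_tool_rot(): TCP orientation.
- ctrl.current_force(): force on the tool from outside, world axes, zero at the start.
- ctrl.current_torque(): the same for the moment, N m.
- ctrl.current_finger_gap(): opening from 0.0 (shut) to 1.0 (fully open).
- ctrl.current_finger_force(): force on a finger pad.
Only numpy, scipy, OpenCV 4.12 (cv2) and the standard library are available. Lean on these libraries where they do the work, as an engineer would, in place of code of your own. Each camera call takes 0.05 s, during which the arm holds its last target. There are 200 camera calls.

### The job

The culture pump on the bench is missing its front cover. Turn the red quarter-turn fastener on top of the pump until its slot lines up straight front to back, then slide the loose blue cover along the bench, without lifting or tipping it, so that its steel blade goes into that slot, and press the cover squared up and fully home against the pump's front frame, squeezing the springy gasket. Finish while still holding the cover pressed there (a colleague then puts in the screws), and leave the other things on the bench where they are.

Things in the scene. Friction and masses are not known exactly. Their poses are not given: they have to be found in the camera images.
- pump: White pump, a box 140 deep (x) x 170 wide (y) x 80 tall on feet 12 tall (included), fixed to the bench, open front to the robot. Origin: middle of the lower edge of its front frame, on the bench; x points into the pump (the pressing direction), y to its left, z up. The front frame is the plane x = 0. Red marks on top, in front of and behind the fastener, show the aligned direction.
- fastener (a joint): Angle (rad) of the fastener about its vertical axis, anticlockwise from above; 0 = slot parallel to the pump's x axis (lined up with the red marks). Starts between 0.8 and 1.4; range -0.5 to 1.6, no stop or click at 0; friction (0.1 N m) keeps it where it is left. Unless it is lined up, its drum blocks the cover's blade.
- fastener_grip (a point): Middle of the red wing grip, on the turning axis, 35 behind the front frame, 122 above the bench (its x axis runs along the wing). Wing 44 long, 12 thick, 108 to 132 above the bench, parallel to the slot, white line along its top. Below it a brass drum, 44 across, with a slot 11 wide right through it, 80 to 104 above the bench.
- gasket (a joint): Travel (m) of the black sprung gasket frame in the pump's front opening: 0 = free, standing 8 mm out of the front frame; 0.008 = flush with the frame, cover fully home. It pushes back with 2.4 N at first touch and about 9 N when flush, so the cover comes out again if it is let go.
- cover: Loose blue cover, about 0.45 kg, standing between robot and pump. Origin: middle of the lower edge of its flat back face; x points back (to the pump), z up. Plate 160 wide (y), 100 tall (x -5 to 0); foot 5 thick to x = -62, and a steel foot tongue 100 wide to x = +55 that slides under the pump; gussets at y = +-70 to z = 40. Fitted, its origin and axes coincide with the pump's.
- cover_grip (a point): Grip point on the cover's yellow handle, 27.5 in front of the back face (x = -27.5), at y = 0, 68 above the bench. The handle is an upright fin 45 long (x from -50 to -5), 14 thick (y) and 30 to 92 above the bench: pinch it from above across its thickness. Pushed much above 70 the cover tends to tip.
- blade_tip (a point): Tip of the cover's steel blade, which stands out 50 from the back face towards the pump at y = 0; 5 thick, 14 tall, middle 92 above the bench (it passes 5 above the pump's top). It meets the drum when the cover is about 37 short of home.
- jar: Bystander: small labelled jar with a blue cap, 54 dia x 75 tall, standing beside the pump on its left (+y of the pump). Origin: centre of its underside.
- screwdriver: Bystander: screwdriver lying on the bench on the pump's right (-y of the pump). Origin: centre of its underside, near enough.
- beaker: Bystander: glass beaker, 68 dia x 90 tall, on the left of the bench. Origin: centre of its underside.
- reagent: Bystander: amber reagent bottle with a red cap, 64 dia x 130 tall, on the right of the bench. Origin: centre of its underside.
- slidebox: Bystander: yellow slide box 100 x 85 x 32 on the left of the bench. Origin: centre of its underside.
- tray: Bystander: open white tray 160 x 110 x 30 on the right of the bench. Origin: centre of its underside.
Mind the look-alikes: they are no part of the job. Of the things that look like the cover, take the one that is farthest to the robot's right at the start.

How it is judged:
On the way, in this order (a step that is already met when the one before it is completed fails the run):
1. the fastener's slot is lined up (within 0.2 rad) while the cover's blade is still outside it (value of joint fastener between -0.2 and 0.2 rad and x of cover in the frame of pump below -0.034 m), for 0.2 s.
2. the blade has entered the slot, the cover standing on the bench (x of cover in the frame of pump above -0.025 m and y of cover in the frame of pump between -0.01 and 0.01 m and z of cover in the frame of pump below 0.01 m), for 0.1 s.
At the end, for the whole second after the job is handed in: Cover on the bench, within 3 mm of the front frame, 6 mm of centre, 0.05 rad of square, its blade in the slot (fastener within 0.2 rad of aligned), gasket squeezed over 5 mm; the fingers still hold it (over 2 N) and presses it on the pump with over 4 N, at rest (x of cover in the frame of pump between -0.003 and 0.004 m and y of cover in the frame of pump between -0.006 and 0.006 m and z of cover in the frame of pump between -0.004 and 0.005 m and angle between the x axis of cover and the x axis of pump, either way round below 0.05 rad and angle between cover's own z axis and vertical below 0.06 rad and value of joint fastener between -0.2 and 0.2 rad and value of joint gasket above 0.005 m and contact force between cover and pump above 4 N and contact force between cover and the fingers above 2 N and linear speed of cover below 0.02 m/s); the arm keeps its last pose, push and grip.
It fails at once if the cover is lifted more than 25 mm off the bench (height (world z) of cover above 0.025 m).
It fails at once if the cover is tipped by more than 0.35 rad (angle between cover's own z axis and vertical above 0.35 rad).
It fails at once if another thing on the bench is moved by more than 25 mm (distance of any of jar, screwdriver, beaker, reagent, slidebox, tray from where it was at the start of the episode above 0.025 m).
It also fails if it takes over 64 s, if anything falls off the work surface, if the arm or the gripper's body presses on something with over 40 N, if the wrist force passes 120 N, or if a joint passes its speed limit or range.

## Working session

There is one attempt and no reset: what is moved stays moved. The work goes in short steps, each a Python script; the robot and the scene stay as the last script left them, time stands still between calls to the robot, and variables do not carry over. Pictures are saved under pics/ and viewed, at most 10 in all, crops included, and the job is handed in when it is done.

```bash
mkdir -p pics
cat > h.py <<'E'
import numpy as np, cv2
from rig import ctrl, fingers, viewer
def snap(n,f):
    c=viewer.camera(n); cv2.imwrite(f,c["color"][:,:,::-1]); np.savez(f+'.npz',K=c["intrinsics"],o=c["origin"],R=c["rotation"]); return c
def ray(f,u,v,z):
    d=np.load(f+'.npz'); r=d['R']@np.linalg.solve(d['K'],[u,v,1.]); return d['o']+r*(z-d['o'][2])/r[2]
def proj(f,p):
    d=np.load(f+'.npz'); q=d['K']@(d['R'].T@(np.array(p)-d['o'])); return q[:2]/q[2]
def crop(f,x0,x1,y0,y1,s,out):
    cv2.imwrite(out,cv2.resize(cv2.imread(f)[y0:y1,x0:x1],None,fx=s,fy=s,interpolation=cv2.INTER_CUBIC))
def down(a): # tool z down, tool y (closing) at world angle a+90deg, tool x at angle a
    c,s=np.cos(a),np.sin(a); return np.array([[c,s,0],[s,-c,0],[0,0,-1.]])
E
python3 - <<'E'
from h import *
for n in("scene","top"):
    c=snap(n,f"pics/{n}0.png"); print(n,c["intrinsics"].tolist(),np.round(c["origin"],3),np.round(c["rotation"],3).tolist())
a=cv2.imread("pics/scene0.png");b=cv2.imread("pics/top0.png")
print(ctrl.hold_point_z,ctrl.current_tool_rot().round(3).tolist())
E
```

```text
scene [[469.8245740860865, 0.0, 276.8186989694958], [0.0, 469.8245740860865, 220.03125002493474], [0.0, 0.0, 1.0]] [1.442 0.446 1.228] [[-0.452, 0.643, -0.618], [0.892, 0.329, -0.309], [0.005, -0.691, -0.722]]
top [[409.69292722047385, 0.0, 280.94859904279394], [0.0, 409.69292722047385, 209.26823190726162], [0.0, 0.0, 1.0]] [ 0.395 -0.035  1.175] [[-0.008, -0.996, 0.089], [-0.999, 0.011, 0.031], [-0.031, -0.089, -0.996]]
-0.0187 [[-0.936, -0.353, -0.001], [-0.353, 0.936, 0.001], [0.0, 0.001, -1.0]]
```

View pics/scene0.png

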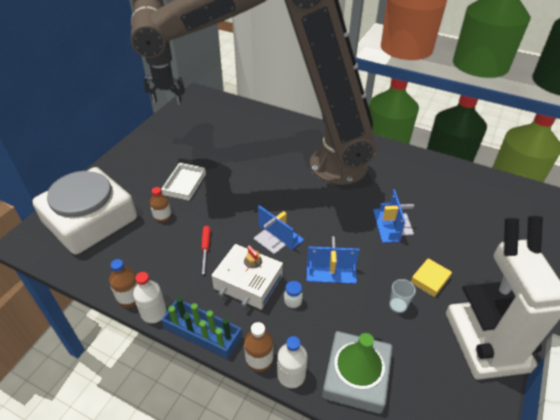

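View pics/top0.png

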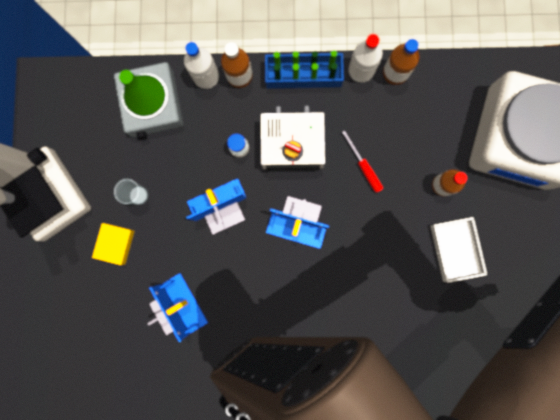

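Three cover look-alikes appear in the top view, at (217,205), (297,225) and (177,307). The image's right is the robot's right (-y), so the one meant is at (297,225), also at (280,230) in the scene view. Next I'll view enlarged crops to confirm that and measure.

Run:
```python
from h import *
crop("pics/top0.png",240,350,100,255,3.85,"pics/ct.png")
crop("pics/scene0.png",195,325,195,310,5,"pics/cs.png")
```

```text
(no output)
```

View pics/ct.png

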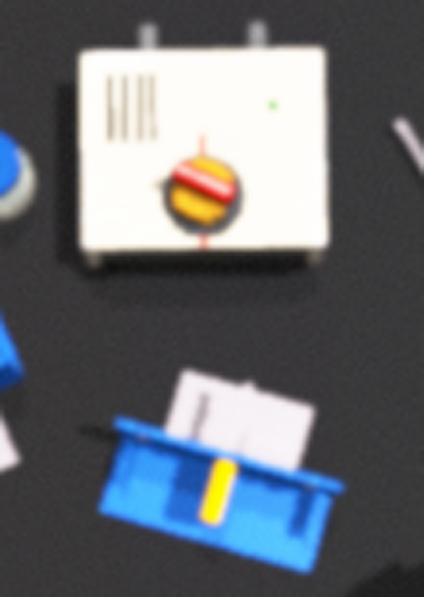

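View pics/cs.png

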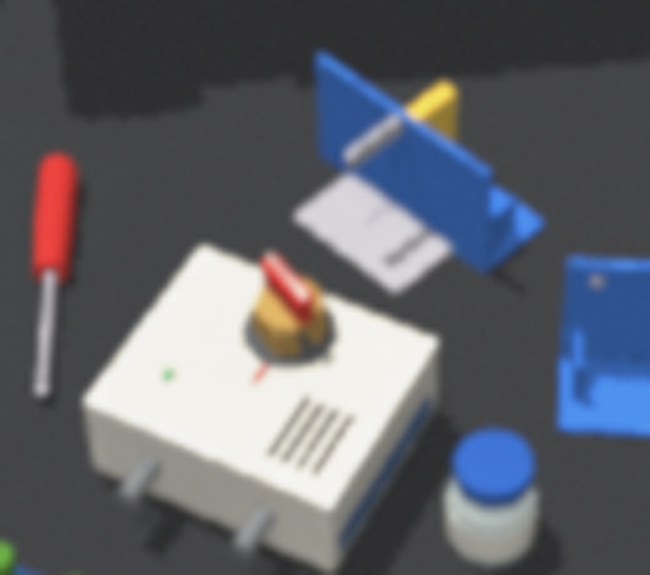

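The crops show the (297,225) cover complete with handle, blade and tongue, so it is the one meant. I'll fit the poses jointly from both views.

```bash
cat > fit.py <<'E'
from h import *
from scipy.optimize import least_squares
T="pics/top0.png";S="pics/scene0.png"
def px(f,U,V):
    s,x0,y0=(3.85,240,100) if f==T else (5,195,195)
    return np.array([(U+.5)/s-.5+x0,(V+.5)/s-.5+y0])
def fit(obs,g,extra=None):
    def res(p):
        c,s=np.cos(p[2]),np.sin(p[2]); r=[]
        for f,m,uv in obs:
            w=[p[0]+c*m[0]-s*m[1],p[1]+s*m[0]+c*m[1],m[2]]
            r.append(proj(f,w)-px(f,*uv))
        return np.concatenate(r)
    q=least_squares(res,g,loss='soft_l1'); print(q.x.round(4),res(q.x).reshape(-1,2).round(1).tolist()); return q.x
P=fit([(T,(.14,.085,.08),(80,50)),(T,(.14,-.085,.08),(326,47)),(T,(0,-.085,.08),(328,246)),(T,(0,.085,.08),(79,248)),
 (S,(0,-.085,.08),(203,244)),(S,(0,.085,.08),(438,342)),(S,(.14,-.085,.08),(84,402)),(S,(.14,.085,.08),(333,508))],[.55,0,0])
C=fit([(T,(0,.08,.1),(117,417)),(T,(0,-.08,.1),(344,485)),(T,(-.062,.08,.005),(100,514)),(T,(-.062,-.08,.005),(308,572)),
 (T,(.055,.05,.003),(184,370)),(T,(.055,-.05,.003),(315,407)),(T,(-.05,0,.092),(211,524)),
 (S,(0,-.08,.1),(317,52)),(S,(0,.08,.1),(491,168)),(S,(0,.08,.0),(484,272)),(S,(.055,-.05,.003),(294,217)),(S,(.055,.05,.003),(395,294))],[.4,0,-.2])
F=fit([(T,(-.022,0,.132),(234,192)),(T,(.022,0,.132),(176,168)),(S,(-.022,0,.132),(270,257)),(S,(.022,0,.132),(308,315))],[.55,0,1.2])
c,s=np.cos(P[2]),np.sin(P[2]);print("grip from pump",P[0]+c*.035,P[1]+s*.035,"F",F)
np.save("poses.npy",[P,C,F])
# reference marks check
for f,u,v in[(T,203,143),(T,204,241)]: print(ray(f,*px(f,u,v),.08))
E
python3 fit.py
```

```text
[ 0.617  -0.0328 -0.0049] [[0.4, 1.0], [-1.4, 1.0], [-1.3, -0.2], [0.6, -0.1], [-0.4, 0.6], [-0.2, 0.0], [-0.1, -0.0], [-0.7, 0.2]]
[ 0.4697 -0.0502 -0.2887] [[0.0, 1.0], [-0.3, 0.0], [0.3, -0.5], [0.3, 0.1], [-0.1, 0.8], [-0.6, 0.6], [-0.4, -0.1], [-0.7, 0.8], [-0.8, 1.4], [-0.2, 0.4], [-0.5, -0.1], [0.1, -0.3]]
[ 0.6522 -0.0339  1.116 ] [[-0.5, 0.3], [-0.8, -0.6], [-1.0, -0.2], [-0.3, -2.9]]
grip from pump 0.6519658478652713 -0.03295007751193381 F [ 0.65215989 -0.03385064  1.11602083]
[ 0.69112906 -0.0343865   0.08      ]
[ 0.6207455  -0.03436389  0.08      ]
```

Run:
```python
from h import *
P,C,F=np.load("poses.npy"); x,y=.652,-.0335; a=F[2]-np.pi
fingers.gripper_to(.55)
ctrl.move_pose([x,y,.24],down(a)); print(ctrl.current_qpos().round(2))
ctrl.move_l([x,y,.109],vel=.1,stop_force=15)
fingers.gripper_to(0,50); print(ctrl.current_finger_gap(),ctrl.current_tcp_pos().round(4),ctrl.current_force().round(1))
for t in np.linspace(a,-np.pi-.003,8)[1:]: ctrl.move_pose([x,y,.109],down(t))
print(ctrl.current_force().round(1),ctrl.current_torque().round(2),ctrl.current_tool_rot().round(3).tolist())
fingers.gripper_to(.55)
ctrl.move_l([x,y,.24],vel=.15)
ctrl.move_pose([.43,-.2,.26],down(-np.pi-.29))
print(ctrl.current_time_s()); snap("top","pics/top1.png"); snap("scene","pics/scene1.png")
a=cv2.imread("pics/top1.png")[100:255,220:350];b=cv2.imread("pics/scene1.png")[195:310,195:325]
k=lambda i:cv2.resize(i,(400,int(400*i.shape[0]/i.shape[1])),interpolation=cv2.INTER_CUBIC)
a,b=k(a),k(b);b=cv2.copyMakeBorder(b,0,a.shape[0]-b.shape[0],0,0,0)
cv2.imwrite("pics/c1.png",np.hstack([a,b]))
```

```text
[ 0.25  0.32 -0.03  0.   -1.23 -0.7 ]
0.1271391227553337 [ 0.6527 -0.0337  0.1096] [ 2.  -1.2  3.1]
[ 6.8 -8.2  0.3] [-2.95 -2.38 -0.07] [[-1.0, -0.001, 0.003], [-0.001, 1.0, -0.001], [-0.003, -0.001, -1.0]]
9.4667
```

View pics/c1.png

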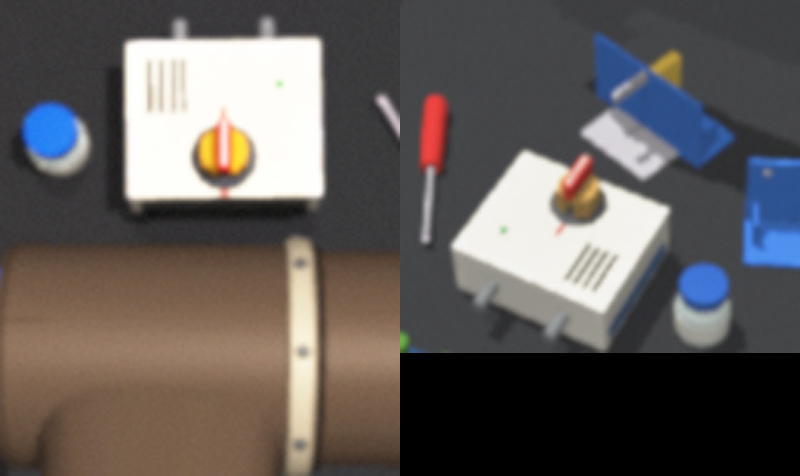

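The slot now lines up with the red marks in both views, and the pump and cover haven't moved. Next I'll grip the cover, a bit forward on the handle so the gripper body clears the wing, and bring it square in front of the pump.

Run:
```python
from h import *
P,C,F=np.load("poses.npy"); g=-.035
def tcp(cx,cy,cy_aw,z=.048): return [cx+g*np.cos(cy_aw),cy+g*np.sin(cy_aw),z]
yc=-.0335; yaw=-.003
p=tcp(*C); 
ctrl.move_pose([p[0],p[1],.2],down(C[2]-np.pi))
ctrl.move_l(p,vel=.1,stop_force=15); print(ctrl.current_tcp_pos().round(4),p)
fingers.gripper_to(0,80); print(ctrl.current_finger_gap(),ctrl.current_force().round(1))
ctrl.move_l(tcp(P[0]-.075,yc,yaw),frame=down(yaw-np.pi),vel=.05)
print(ctrl.current_tcp_pos().round(4),ctrl.current_force().round(1),ctrl.current_time_s())
snap("top","pics/top2.png"); snap("scene","pics/scene2.png")
a=cv2.imread("pics/top2.png")[100:255,220:350];b=cv2.imread("pics/scene2.png")[195:310,195:325]
k=lambda i:cv2.resize(i,(400,int(400*i.shape[0]/i.shape[1])),interpolation=cv2.INTER_CUBIC)
a,b=k(a),k(b);b=cv2.copyMakeBorder(b,0,a.shape[0]-b.shape[0],0,0,0)
cv2.imwrite("pics/c2.png",np.hstack([a,b]))
```

```text
[ 0.4365 -0.0401  0.0484] [np.float64(0.43619014875145534), np.float64(-0.040229410276501266), 0.048]
0.15183886587815124 [-1.7  1.5  5.9]
[ 0.5052 -0.0344  0.0485] [-8.1 -3.  12.7] 13.925
```

View pics/c2.png

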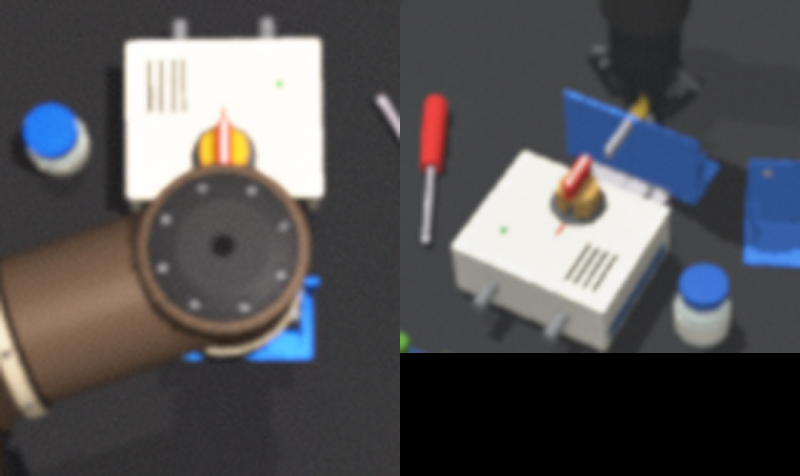

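Run:
```python
from h import *
s=400/130;f="pics/scene2.png"
q=lambda U,V,z:ray(f,(U-400+.5)/s-.5+195,(V+.5)/s-.5+195,z)
a,b=q(565,90,.1),q(718,165,.1);print("cover",a,b,(a+b)/2,np.arctan2(a[0]-b[0],b[1]-a[1]))
a,b=q(525,150,.08),q(669,210,.08);print("pump",a,b,(a+b)/2,np.arctan2(a[0]-b[0],b[1]-a[1]))
print("blade tip",q(610,150,.092), "wing", q(570,195,.132),q(592,157,.132))
crop(f,240,310,215,265,10,"pics/c3.png")
```

```text
cover [ 0.53535573 -0.11272778  0.1       ] [0.55605056 0.07774418 0.1       ] [ 0.54570315 -0.0174918   0.1       ] -0.1082257125324328
pump [ 0.61378354 -0.11771263  0.08      ] [0.61683182 0.05233735 0.08      ] [ 0.61530768 -0.03268764  0.08      ] -0.017923852022975622
blade tip [ 0.58231667 -0.03332374  0.092     ] wing [ 0.68140452 -0.02392393  0.132     ] [ 0.62889719 -0.02809225  0.132     ]
```

View pics/c3.png

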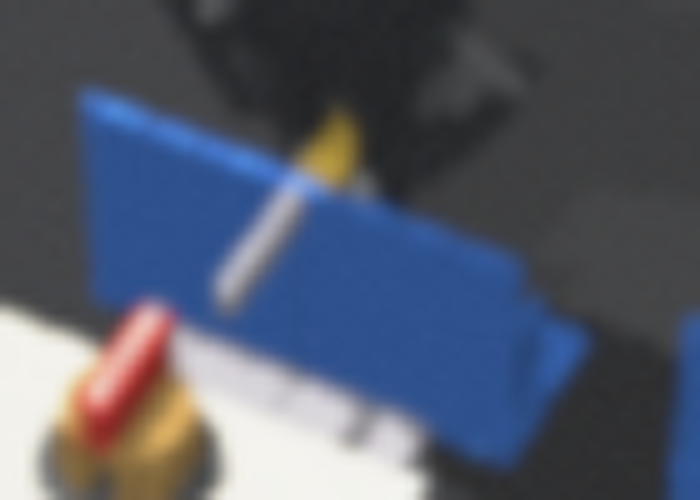

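The crop shows the plate's top corners at (80,95) and (522,262), the blade tip at (228,300) and its root at (297,195). I'll compare these with the predicted pixels.

Run:
```python
from h import *
f="pics/scene2.png"
q=lambda U,V,z:ray(f,(U+.5)/10-.5+240,(V+.5)/10-.5+215,z)
a,b=q(80,95,.1),q(522,262,.1);print("cover",a,b,(a+b)/2,np.arctan2(a[0]-b[0],b[1]-a[1]))
print("tip",q(225,285,.099),"root",q(297,190,.099))
print("wing ends top",q(153,312,.132),q(92,402,.132))
for m in[(0,-.08,.1),(0,.08,.1),(.05,0,.099),(0,0,.099)]: print(((proj(f,[.542+m[0],-.0335+m[1],m[2]])-[240,215]+.5)*10).round())
```

```text
cover [ 0.53700475 -0.11458544  0.1       ] [0.53663107 0.04663067 0.1       ] [ 0.53681791 -0.03397738  0.1       ] 0.002317899165128817
tip [ 0.58751893 -0.03352394  0.099     ] root [ 0.54105953 -0.03192422  0.099     ]
wing ends top [ 0.63220559 -0.03401112  0.132     ] [ 0.67187146 -0.03323893  0.132     ]
[ 76. 106.]
[515. 274.]
[219. 295.]
[292. 191.]
```

Run:
```python
from h import *
y=ctrl.current_tcp_pos()[1]; z=.048
def st(m): print(m,ctrl.current_tcp_pos().round(4),ctrl.current_force().round(1),ctrl.current_finger_gap().__round__(3),round(ctrl.current_time_s(),1))
print(ctrl.move_l([.582-.028,-.034,z],vel=.04,stop_force=20)); st("mouth")
print(ctrl.move_l([.582-.011,-.034,z],vel=.03,stop_force=20)); st("in")
ctrl.wait(.3)
print(ctrl.move_l([.582+.010,-.034,z],vel=.015,stop_force=25)); st("press")
ctrl.wait(1); st("hold")
snap("scene","pics/scene3.png"); crop("pics/scene3.png",215,315,205,280,7,"pics/c4.png")
```

```text
False
mouth [ 0.5525 -0.0345  0.0485] [-7.6 -0.3 11.9] 0.153 15.3
False
in [ 0.5699 -0.0344  0.0485] [-5.7 -1.   9.5] 0.148 16.1
True
press [ 0.5798 -0.0347  0.0486] [-2.7  1.8  5.8] 0.154 17.3
hold [ 0.5798 -0.0347  0.0485] [-2.7  0.6  5.9] 0.151 18.3
```

View pics/c4.png

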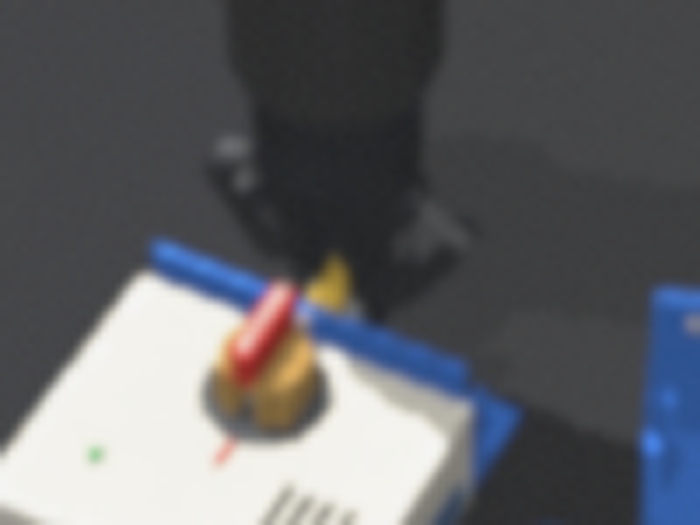

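The cover is in and near home, but the push seems to have relaxed after the stop. I'll press on in small steps and log the force.

Run:
```python
from h import *
x0=ctrl.current_tcp_pos()[0]
for i in range(1,9):
    ctrl.move_l([x0+.001*i,-.0345,.048],vel=.01); ctrl.wait(.3)
    F=ctrl.current_force(); print(i,ctrl.current_tcp_pos().round(4),F.round(1),ctrl.current_torque().round(2),round(ctrl.current_finger_gap(),3))
    if F[0]<-28: break
print(ctrl.current_time_s())
```

```text
1 [ 0.5798 -0.0347  0.0485] [-7.3  0.5  9.6] [0.29 1.76 0.05] 0.156
2 [ 0.5798 -0.0347  0.0485] [-8.7  2.2 13. ] [0.84 3.08 0.18] 0.155
3 [ 0.5798 -0.0347  0.0485] [-12.6   3.   17.6] [1.3  4.28 0.21] 0.151
4 [ 0.5798 -0.0348  0.0485] [-17.8   4.6  19.1] [1.69 5.42 0.19] 0.154
5 [ 0.5799 -0.0348  0.0485] [-21.4   6.6  23.3] [2.08 6.61 0.22] 0.154
6 [ 0.5802 -0.0349  0.0485] [-23.8   6.   25.5] [2.33 7.38 0.22] 0.149
7 [ 0.5809 -0.0349  0.0485] [-24.2   5.3  24.9] [2.29 7.68 0.2 ] 0.156
8 [ 0.581  -0.035   0.0484] [-25.8   7.   28.8] [2.37 8.7  0.01] 0.154
22.7917
```

The cover meets a stiff stop at TCP x≈0.580. I'll check whether that is the frame by backing off 10 mm, relieving the downward push, and logging the force profile over the gasket's travel.

Run:
```python
from h import *
fingers.gripper_to(0,115)
ctrl.move_l([.568,-.034,.0490],vel=.03); ctrl.wait(.2)
for x in np.arange(.568,.592,.0015):
    ctrl.move_l([x,-.034,.0490],vel=.015); ctrl.wait(.1)
    F=ctrl.current_force(); print(round(x,4),ctrl.current_tcp_pos().round(4),F.round(1))
    if F[0]<-22: break
print(ctrl.current_torque().round(2),ctrl.current_finger_gap(),ctrl.current_time_s())
snap("scene","pics/scene4.png");crop("pics/scene4.png",230,290,232,272,13,"pics/c5.png")
```

```text
0.568 [ 0.568 -0.034  0.049] [-0.5 -0.5 -4.1]
0.5695 [ 0.5695 -0.034   0.049 ] [-1.3  0.3 -4.2]
0.571 [ 0.571 -0.034  0.049] [-0.7 -0.5 -4.6]
0.5725 [ 0.5725 -0.034   0.049 ] [-1.  -0.8 -3.9]
0.574 [ 0.5734 -0.0341  0.0488] [-2.8  0.3 -3.3]
0.5755 [ 0.575  -0.0341  0.0488] [-3.6 -0.3 -4.6]
0.577 [ 0.5765 -0.0341  0.0488] [-4.8  0.9 -4.2]
0.5785 [ 0.5778 -0.0341  0.0488] [-6.4  1.1 -2. ]
0.58 [ 0.579  -0.0341  0.0488] [-8.   0.2 -1.7]
0.5815 [ 0.5802 -0.0341  0.0488] [-8.7  0.9 -0.4]
0.583 [ 0.5812 -0.0342  0.0487] [-8.8  0.6 -0.3]
0.5845 [ 0.5812 -0.0342  0.0486] [-14.8   2.1   4.7]
0.586 [ 0.5812 -0.0342  0.0486] [-21.1   4.7   9.3]
0.5875 [ 0.5811 -0.0343  0.0485] [-27.5   6.8  14.6]
[ 2.47  8.72 -0.04] 0.15014977691603987 28.9167
```

View pics/c5.png

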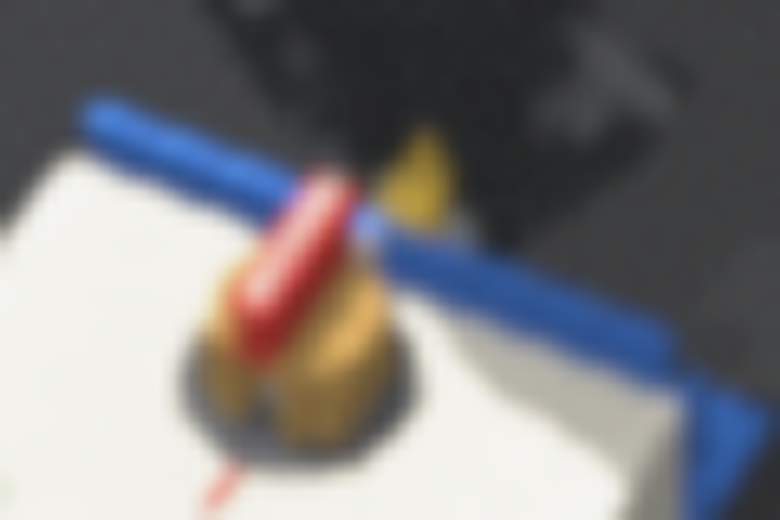

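The profile matches the gasket: first touch at x≈0.573, a rise from about 2.4 to 9 N over 8 mm, then a hard stop at 0.581. The crop shows the plate flush with the frame, blade in the aligned slot. The cover is fully home and held with about 27 N, so I'm handing in.

Run:
```python
from h import *
ctrl.wait(.5); print(ctrl.current_force().round(1),ctrl.current_finger_force(),ctrl.current_joint_vel().round(3)); print(ctrl.finish_job())
```

```text
[-27.1   7.   13.9] 114.56954956054688 [-0.    -0.001 -0.     0.002 -0.    -0.   ]
the job is handed in; nothing more can be done
None
```

I handed the job in with the slot aligned, the blade in it, and the cover fully home and still held against the pump's frame at about 27 N; the judge's verdict wasn't returned.

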